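# Find and seat the rocking canister lid

### The job

One of the four square canister lids is not seated. Press the lids lightly near a side to find the one that rocks, letting it tip plainly, then press that lid in the middle until it is fully home and level. Only press: do not lift or push off any lid, leave the other things on the shelf alone, and finish with the hand clear.

Things in the scene. Friction and masses are not known exactly. Their poses are not given: they have to be found in the camera images.
- stand: low steel tray, 92 x 380 mm, 30 mm high, fixed, holding the four canisters in a row at 92 mm pitch (centres at y = -138, -46, 46, 138 mm in its frame); origin at the centre of its underside, y along the row, x across it, z up
- lid_a: one of four identical plain square metal canister lids in a row, any of which may be the loose one: 73.5 x 73.5 mm, flat top plate 4 mm thick, skirt 13 mm deep hiding the canister's mouth; origin at the centre of the plate's underside, so the top face is 4 mm above it; z up, y along the row, x across it. The order of the lids in the row is drawn afresh each time
- lid_b: lid like lid_a, same origin and axes. Whichever lid is loose lies level 4 mm above its seat, balanced on a 10 mm wide stem under its middle: pressed lightly (under 1 N) near a side, 15 to 30 mm from the middle, it tips that way by about 0.1 rad, then meets the canister's rim. The seated lids are gripped fast: they neither tip nor move
- lid_c: lid like lid_a, same origin and axes. The lids' top faces stand 79 to 86 mm over the mat, differing by chance, so that height does not tell which is loose. The outermost 3 mm of a lid overhang the canister: do not press there, a loose lid could flip off
- lid_d: lid like lid_a, same origin and axes. Whichever lid is loose, pressed in the middle with about 16 N, slides down 4 mm with its stem to a hard stop and stays there, level and no longer rocking; pressed near a side with 10 N or less it only tips
- cup: blue enamel tin mug, 76 mm across, 75 mm high, with a handle, standing; loose; origin at the centre of its underside. Not to be disturbed
- jigger: nickel jigger, waisted, 44 mm across, 100 mm high, standing; loose; origin at the centre of its underside. Not to be disturbed
- stopper: stainless bottle stopper, 34 mm across, 60 mm high, standing; loose; origin at the centre of its underside. Not to be disturbed
- rod_rack: chrome rack of spring clips with three glass stirrer rods lying along its y, 80 x 180 mm, 55 mm high, fixed, beyond the canisters; origin at the centre of its underside. Not to be touched
Not all that is in view belongs to the job. Leave any blue or purple look-alike of the lid_c alone.

How it is judged:
By the outcome, as a careful person would: the job done as asked, in the order asked, and still so for the second after the job is handed in, with the robot touching nothing.
It also fails if it takes over 45 s, if anything falls off the work surface, if the arm or the gripper's body presses on something with over 40 N, if the wrist force passes 120 N, or if a joint passes its speed limit or range.

### The arm

A 6-joint arm with a two-finger parallel gripper is mounted at the origin on the work surface. World frame = base frame: x ahead of the robot, y to its left, z up, the work surface at z = 0. Lengths are in m, angles in rad, forces in N, time in s.
With the tool pointing down it reaches from about 0.35 to 0.95 m from the base axis. Payload 17.4 kg.
Tool frame: the origin (TCP) lies midway between the tips of the shut fingers; the grasp point (between the pads) lies 19 mm behind it; z points along the fingers, y is the line along which they close (so a half turn about z gives the same grasp; the last joint's range is limited). The gripper opens to 93 mm and grips with 3 to 60 N. Pads are 15 mm wide; open, the fingers measure 128 mm over their backs; the gripper's body (75 mm by 188 mm) begins 65 mm behind the grasp point.
Start: joints at [1.127, 0.116, 1.442, -0, 1.584, -0.038], TCP at [0.266, 0.62, 0.219] pointing down, gripper open.
Joint ranges: [-2.83, 2.83], [-0.83, 2.19], [0.07, 2.5], [-1.14, 4.28], [0.01, 3], [-2.97, 2.97]. Speed limits (rad/s): [1.89, 1.89, 2.22, 3.14, 3.14, 3.14].

### API

Orientations are given as a 3x3 rotation matrix whose columns are the frame's x, y, z axes.
In Python, from cell import r, cams gives the robot as it stands.
- The arm moves only by the shell command python3 -m creep 'ROWS'. ROWS is JSON, a list of rows, each a list of 5 numbers: the shift along the tool's x, y, z normalised to -1 to 1, where 1 is 0.2 m, then the turn about the tool's z normalised to -1 to 1, where 1 is pi rad, then the opening, from -1 (shut) to 1 (fully open). A call has 1 to 12 rows; each row shifts and turns the commanded pose from where the row before left it, along the tool's axes as they then stand; what a row does not reach is not made up. A row lasts 1/12 s, in which the tool goes at most 41.7 mm and 7.16 degrees, less where a joint would pass 70% of its speed; a pose out of reach is approached as far as the arm can. A call with a number of a shift or a turn outside -1 to 1 is refused whole. A call with a gripper value outside its range is refused whole. The fingers move at their own pace and stop on an object; the grip force is fixed at half the most. Time passes only in rows, so rows that do not move let the fingers close. It gives the time, the measured TCP pose, the force, the opening and the grip force at its end, in the units of the state.
- r.read_state(): the state, without advancing time (a new reading comes with each control period).
- cams.get_image(name): name is "side" or "top" or "wrist"; returns (picture, depth): 384x512x3 uint8, red, green, blue; 384x512 float32, m along the optical axis (not along the pixel's ray), 0 where there is no reading.
- cams.calibration(name): a dict with "intrinsics" (3x3 intrinsics, pixels), "T" (4x4, takes a point from camera to world coordinates); the wrist camera has in their place "T_tool_cam" (4x4, takes a point from camera to tool coordinates, whose origin is the TCP and whose axes are the flange's). Camera axes: x right, y down, z forward; pixel columns grow to the right and rows downward; lengths in m; the calibration is good to about 2 mm. A picture is of the moment at which its call begins: read the wrist's pose just before it. calibration takes no time and is no camera call.
- r.hand_in(): hands the job in; it is judged then, once.
The state is a dict: "time_s": time; "q": joint angles; "qd": joint speeds; "joint_efforts": joint torques, N m; "eef_pos": TCP position; "tcp_rot": TCP orientation; "ft_force": force on the tool from outside, world axes, zero at the start; "moment": the same for the moment, N m; "opening": finger opening in m; "grip_force": force on a finger pad.
Only numpy, scipy, OpenCV 4.12 (cv2) and the standard library are available. Lean on these libraries where they do the work, as an engineer would, in place of code of your own. Each camera call takes 0.05 s, during which the arm holds its last target. There are 200 camera calls.

## Working session

There is one attempt and no reset: what is moved stays moved. The work goes in short steps, Python scripts to look and compute and a shell command to move; the robot and the scene stay as the last step left them, time stands still between calls to the robot, and variables do not carry over. Pictures are saved under pics/ and viewed, at most 10 in all, crops included, and the job is handed in when it is done.

```bash
mkdir -p pics; python3 - <<'E'
from cell import r,cams
import cv2,numpy as np
s=r.read_state();print(s)
for n in("top","side"):
    im,d=cams.get_image(n);cv2.imwrite(f"pics/{n}0.png",im[:,:,::-1]);np.save(f"/tmp/{n}.npy",d)
    c=cams.calibration(n);print(n,c["intrinsics"],c["T"].round(3) if hasattr(c["T"],'round') else c["T"],(d>0).mean())
print(cams.calibration("wrist"))
E
```

```text
{'time_s': 0.0, 'q': array([ 1.12718960e+00,  1.16491674e-01,  1.44228551e+00, -1.74929287e-05,
        1.58402037e+00, -3.77801398e-02]), 'qd': array([-0.0002707 , -0.00070161,  0.00023084,  0.00177981, -0.00042879,
       -0.0003169 ]), 'joint_efforts': array([ 3.05011432e-03, -7.21269608e+01, -6.22607231e+01,  7.80552020e-02,
        2.40594288e-02, -8.63798232e-05]), 'eef_pos': array([0.26638216, 0.61997598, 0.21788878]), 'tcp_rot': array([[-9.18776299e-01,  3.94778242e-01, -5.01346876e-04],
       [ 3.94778559e-01,  9.18775646e-01, -1.09578941e-03],
       [ 2.80314848e-05, -1.20470633e-03, -9.99999274e-01]]), 'ft_force': array([ 1.12727554, -0.50369553, -0.58369476]), 'moment': array([ 0.00740912, -0.00781609,  0.09003903]), 'grip_force': 0.0, 'opening': 0.09293647204699837}
top [[436.93091355   0.         251.51650583]
 [  0.         436.93091355 201.38707672]
 [  0.           0.           1.        ]] [[ 0.024 -0.981  0.194  0.267]
 [-0.999 -0.029 -0.025  0.017]
 [ 0.03  -0.193 -0.981  1.462]
 [ 0.     0.     0.     1.   ]] 0.995758056640625
side [[368.77013901   0.         257.00581618]
 [  0.         368.77013901 182.99200424]
 [  0.           0.           1.        ]] [[ 0.934 -0.259  0.246  0.292]
 [-0.357 -0.645  0.675 -0.682]
 [-0.016 -0.719 -0.695  0.794]
 [ 0.     0.     0.     1.   ]] 0.9962310791015625
{'intrinsics': array([[282.85270587,   0.        , 252.96212979],
       [  0.        , 282.85270587, 189.63139308],
       [  0.        ,   0.        ,   1.        ]]), 'T_tool_cam': array([[-1.45224614e-03, -9.65227429e-01, -2.61407540e-01,
         7.23524019e-02],
       [ 9.99998482e-01, -1.15016163e-03, -1.30859418e-03,
         1.89982889e-04],
       [ 9.62430069e-04, -2.61409044e-01,  9.65227634e-01,
        -1.64633994e-01],
       [ 0.00000000e+00,  0.00000000e+00,  0.00000000e+00,
         1.00000000e+00]])}
```

View pics/top0.png

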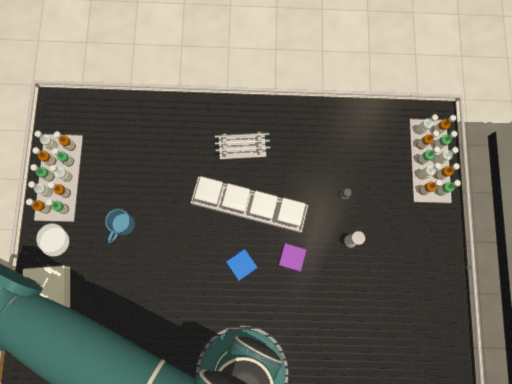

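View pics/side0.png

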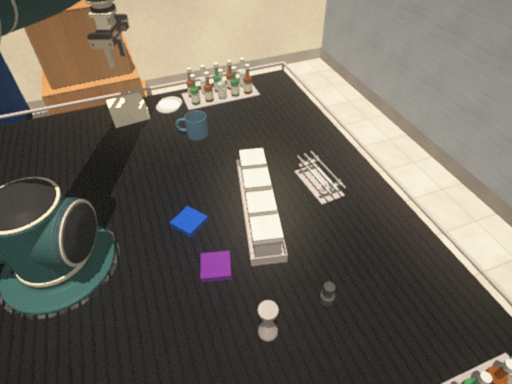

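The top view shows the four white lids at about (209,190), (236,197), (264,205) and (291,211). The blue and purple look-alikes are nearer the robot, the rack is at (243,145), the mug at (119,222), the stopper at (347,193) and the jigger at (354,240).

```bash
cat > h.py <<'E'
import numpy as np,cv2
from cell import r,cams
def pts(n,im,d,T=None):
    c=cams.calibration(n);K=np.array(c["intrinsics"])
    if T is None:T=np.array(c["T"])
    v,u=np.mgrid[:384,:512]
    P=np.stack([(u-K[0,2])/K[0,0]*d,(v-K[1,2])/K[1,1]*d,d],-1)
    return P@T[:3,:3].T+T[:3,3]
def wristT():
    s=r.read_state();T=np.eye(4);T[:3,:3]=s["tcp_rot"];T[:3,3]=s["eef_pos"]
    return T@np.array(cams.calibration("wrist")["T_tool_cam"])
def lids(n,im,d,T=None,amin=150):
    P=pts(n,im,d,T)
    m=((im.min(2)>190)&(P[...,2]>.06)&(P[...,2]<.11)&(d>0)).astype(np.uint8)
    k,l,st,ce=cv2.connectedComponentsWithStats(m)
    for i in range(1,k):
        if st[i,4]<amin: continue
        q=P[l==i]; rc=cv2.minAreaRect((q[:,:2]*1000).astype(np.float32))
        A=np.c_[q[:,:2]-q[:,:2].mean(0),np.ones(len(q))];g=np.linalg.lstsq(A,q[:,2],rcond=None)[0]
        print(n,"px",ce[i].round(),"n",st[i,4],"med",np.median(q,0).round(4),"rect",np.round(rc[0],1),np.round(rc[1],1),round(rc[2],1),"slope",g[:2].round(3))
E
python3 - <<'E'
from h import *
for n in("top","side"):
    im=cv2.imread(f"pics/{n}0.png")[:,:,::-1];d=np.load(f"/tmp/{n}.npy");lids(n,im,d)
    P=pts(n,im,d);print(P[150,430] if n=="top" else P[300,150])
    if n=="top":
        for u,v in[(347,193),(356,238),(119,222),(243,145),(291,211),(209,190),(291,258),(242,264)]:print(u,v,P[v,u].round(3),im[v,u])
E
```

```text
top px [208. 190.] n 491 med [0.5729 0.123  0.0827] rect [573.  123.4] [74.  73.9] 77.6 slope [-0.016 -0.   ]
top px [236. 197.] n 505 med [0.5513 0.0331 0.083 ] rect [552.2  33.8] [73.9 73.3] 76.5 slope [-0.006  0.008]
top px [263. 204.] n 500 med [ 0.5308 -0.0552  0.0818] rect [531.4 -56. ] [73.  73.6] 77.5 slope [-0.01   0.005]
top px [291. 212.] n 507 med [ 0.5089 -0.145   0.0856] rect [ 509.7 -145.3] [73.3 72.5] 77.0 slope [0.009 0.01 ]
[ 0.73474879 -0.61254854  0.07496813]
347 193 [ 0.58  -0.332  0.066] [115 111 102]
356 238 [ 0.428 -0.348  0.102] [218 205 193]
119 222 [0.471 0.42  0.01 ] [109 159 175]
243 145 [0.753 0.015 0.01 ] [164 152 142]
291 211 [ 0.512 -0.145  0.085] [245 238 220]
209 190 [0.574 0.121 0.079] [242 235 216]
291 258 [ 0.366 -0.154  0.019] [180 104 188]
242 264 [0.342 0.007 0.02 ] [ 73 139 214]
side px [252. 157.] n 378 med [0.5714 0.1203 0.0826] rect [572.2 122. ] [74.9 71.6] 76.5 slope [0.007 0.001]
side px [256. 177.] n 464 med [0.5498 0.0331 0.0825] rect [551.4  34.8] [76.5 72.5] 75.4 slope [ 0.006 -0.004]
side px [261. 201.] n 560 med [ 0.5291 -0.0576  0.0816] rect [530.  -55.9] [75.2 72.2] 76.1 slope [ 0.005 -0.004]
side px [266. 227.] n 695 med [ 0.5077 -0.1463  0.0847] rect [ 509.1 -144.4] [76.2 72. ] 76.6 slope [ 0.008 -0.004]
[ 0.20004125 -0.1887813   0.00454654]
```

```bash
cat >> h.py <<'E'
L=np.array([[.5726,.1227],[.5518,.0343],[.5307,-.0560],[.5094,-.1449]]);ax=np.array([.9734,-.2293])
def go(xy):
    s=r.read_state();R=s["tcp_rot"];dl=np.array([xy[0]-s["eef_pos"][0],xy[1]-s["eef_pos"][1],0])
    print("pos",s["eef_pos"].round(4),"F",s["ft_force"].round(2),"yaw_y",np.degrees(np.arctan2(R[1,1],R[0,1])).round(2),"units",(R.T@dl/.2).round(4))
E
python3 -m creep '[[0,0,0,-0.028,-1],[0,0,0,-0.028,-1],[0,0,0,0,-1],[0,0,0,0,-1]]'
python3 -c "
from h import *
go(L[0]+.022*ax)"
```

```text
time_s: 0.43
eef_pos: [0.2664, 0.6201, 0.2184]
tcp_rot: [[-0.973, 0.23, -0.0], [0.23, 0.973, -0.0], [0.0, -0.0, -1.0]]
ft_force: [-0.0, -0.3, 0.4]
opening: 0.0709
grip_force: 0.0
pos [0.2664 0.6201 0.2184] F [-0.03 -0.25  0.39] yaw_y 76.68 units [-2.1728e+00 -2.0672e+00  7.0000e-04]
```

```bash
python3 -m creep '[[-0.136,-0.13,0,0,-1],[-0.136,-0.13,0,0,-1],[-0.136,-0.13,0,0,-1],[-0.136,-0.13,0,0,-1],[-0.136,-0.13,0,0,-1],[-0.136,-0.13,0,0,-1],[-0.136,-0.13,0,0,-1],[-0.136,-0.13,0,0,-1],[-0.136,-0.13,0,0,-1],[-0.136,-0.13,0,0,-1],[-0.136,-0.13,0,0,-1],[-0.136,-0.13,0,0,-1]]' >/dev/null
python3 -m creep '[[-0.136,-0.13,0,0,-1],[-0.136,-0.13,0,0,-1],[-0.136,-0.13,0,0,-1],[-0.136,-0.13,0,0,-1],[0,0,0.1,0,-1],[0,0,0.1,0,-1],[0,0,0.1,0,-1],[0,0,0,0,-1],[0,0,0,0,-1]]'
python3 - <<'E'
from h import *
go(L[0]+.022*ax)
T=wristT();im,d=cams.get_image("wrist");lids("wrist",im,d,T,800)
cv2.imwrite("pics/w1.png",im[:,:,::-1])
E
```

```text
time_s: 2.18
eef_pos: [0.595, 0.1159, 0.1582]
tcp_rot: [[-0.973, 0.23, -0.002], [0.23, 0.973, -0.0], [0.002, -0.001, -1.0]]
ft_force: [0.3, 0.1, 0.7]
opening: 0.0009
grip_force: 0.0
pos [0.595  0.1159 0.1582] F [0.26 0.14 0.68] yaw_y 76.71 units [0.007  0.0073 0.    ]
wrist px [150. 167.] n 6634 med [0.5467 0.0344 0.0806] rect [550.5  35.2] [73.8 73.1] 76.6 slope [ 0.    -0.001]
wrist px [279. 143.] n 1438 med [0.5535 0.1481 0.0805] rect [555.4 146.2] [39.2 31.4] 76.6 slope [-0.004  0.001]
wrist px [ 47. 168.] n 6770 med [ 0.5278 -0.0536  0.0796] rect [529.8 -54.5] [74.9 72.7] 76.6 slope [-0.001  0.   ]
```

View pics/w1.png

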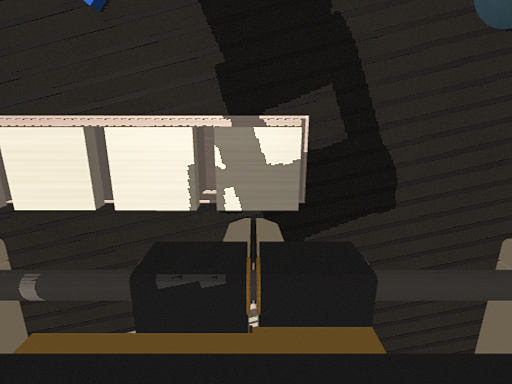

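The wrist picture shows the lid under test at u 217–302, v 125–210, with the shut fingertips at about (253,220), over its far half. Next I go down close and add a plane fit for tilt.

```bash
cat >> h.py <<'E'
def tilt(i):
    T=wristT();im,d=cams.get_image("wrist");P=pts("wrist",im,d,T)
    w=(P[...,:2]-L[i]);a=w@ax;b=w@np.array([.2293,.9734])
    m=(d>0)&(a>-.033)&(a<.005)&(abs(b)<.032)&(P[...,2]>.07)&(P[...,2]<.098)
    z=P[...,2][m];A=np.c_[a[m],b[m],np.ones(m.sum())]
    g=np.linalg.lstsq(A,z,rcond=None)[0];k=abs(A@g-z)<.002
    g=np.linalg.lstsq(A[k],z[k],rcond=None)[0]
    print("tilt lid",i,"n",k.sum(),"slope across",g[0].round(4),"along",g[1].round(4),"zc",g[2].round(4))
E
python3 -m creep '[[0.007,0.007,0.11,0,-1],[0,0,0.11,0,-1],[0,0,0.1,0,-1],[0,0,0,0,-1],[0,0,0,0,-1]]'
python3 -c "
from h import *
go(L[0]+.022*ax);tilt(0)"
```

```text
time_s: 2.65
eef_pos: [0.5946, 0.1179, 0.0957]
tcp_rot: [[-0.974, 0.228, 0.0], [0.228, 0.974, -0.0], [-0.0, 0.0, -1.0]]
ft_force: [-0.1, -0.3, 0.5]
opening: 0.0003
grip_force: 0.0
pos [0.5946 0.1179 0.0957] F [-0.09 -0.33  0.48] yaw_y 76.81 units [ 0.0024 -0.0016 -0.    ]
tilt lid 0 n 5713 slope across 0.0 along -0.0008 zc 0.0806
```

```bash
p(){ grep -E "eef|ft_"|tr '\n' ' ';echo; }
python3 -m creep '[[0,0,0.025,0,-1],[0,0,0.02,0,-1],[0,0,0,0,-1],[0,0,0,0,-1]]'|p
python3 -m creep '[[0,0,0.004,0,-1],[0,0,0,0,-1]]'|p
python3 -m creep '[[0,0,0.004,0,-1],[0,0,0,0,-1]]'|p
python3 -m creep '[[0,0,0.004,0,-1],[0,0,0,0,-1]]'|p
python3 -c "
from h import *
tilt(0)"
```

```text
eef_pos: [0.5944, 0.1177, 0.0859] ft_force: [-0.1, 0.2, -0.2] 
eef_pos: [0.5944, 0.1177, 0.085] ft_force: [0.3, -0.2, -0.4] 
eef_pos: [0.5944, 0.1176, 0.084] ft_force: [0.2, -0.1, -0.3] 
eef_pos: [0.5943, 0.1176, 0.0831] ft_force: [-0.8, 0.9, -0.3] 
tilt lid 0 n 6470 slope across 0.0011 along -0.0008 zc 0.0806
```

```bash
p(){ grep -E "eef|ft_"|tr '\n' ' ';echo; }
python3 -m creep '[[0,0,0.004,0,-1],[0,0,0,0,-1]]'|p
python3 -m creep '[[0,0,0.003,0,-1],[0,0,0,0,-1]]'|p
python3 -m creep '[[0,0,0.003,0,-1],[0,0,0,0,-1]]'|p
python3 -c "
from h import *
tilt(0)"
```

```text
eef_pos: [0.5944, 0.1176, 0.0823] ft_force: [0.3, 0.5, 0.8] 
eef_pos: [0.5944, 0.1176, 0.0823] ft_force: [-3.5, -0.2, 4.5] 
eef_pos: [0.5945, 0.1177, 0.0823] ft_force: [-5.6, -0.7, 10.9] 
tilt lid 0 n 6559 slope across 0.0003 along -0.0006 zc 0.0806
```

Lid 0 is firm: contact at z = 0.0823, no tilt. On to lid 1.

```bash

python3 -m creep '[[0,0,-0.1,0,-1],[0,-0.155,0,0,-1],[0,-0.155,0,0,-1],[0,-0.15,0,0,-1],[0,0,0,0,-1],[0,0,0,0,-1]]'
python3 -c "
from h import *
go(L[1]+.022*ax);tilt(1)"
```

```text
time_s: 4.63
eef_pos: [0.5733, 0.027, 0.1014]
tcp_rot: [[-0.973, 0.23, 0.0], [0.23, 0.973, 0.0], [-0.0, 0.0, -1.0]]
ft_force: [-0.8, 0.6, 0.4]
opening: 0.0002
grip_force: 0.0
pos [0.5733 0.027  0.1014] F [-0.81  0.56  0.43] yaw_y 76.71 units [0.003  0.0108 0.    ]
tilt lid 1 n 5399 slope across 0.0014 along -0.0016 zc 0.0805
```

```bash
p(){ grep -E "eef|ft_"|tr '\n' ' ';echo; }
python3 -m creep '[[0.003,0.011,0.05,0,-1],[0,0,0.035,0,-1],[0,0,0,0,-1],[0,0,0,0,-1]]'|p
python3 -m creep '[[0,0,0.004,0,-1],[0,0,0,0,-1]]'|p
python3 -m creep '[[0,0,0.003,0,-1],[0,0,0,0,-1]]'|p
python3 -c "
from h import *
tilt(1)"
```

```text
eef_pos: [0.5731, 0.0312, 0.0831] ft_force: [0.6, -0.8, 0.0] 
eef_pos: [0.5732, 0.0307, 0.0828] ft_force: [0.2, 0.4, -0.8] 
eef_pos: [0.5733, 0.0305, 0.0826] ft_force: [-0.8, -1.0, 0.3] 
tilt lid 1 n 6493 slope across 0.0008 along -0.0005 zc 0.0805
```

```bash
p(){ grep -E "eef|ft_"|tr '\n' ' ';echo; }
python3 -m creep '[[0,-0.004,0.003,0,-1],[0,0,0,0,-1],[0,0,0,0,-1]]'|p
python3 -m creep '[[0,0,0.002,0,-1],[0,0,0,0,-1]]'|p
python3 -c "
from h import *
go(L[1]+.022*ax);tilt(1)"
```

```text
eef_pos: [0.5732, 0.0295, 0.0823] ft_force: [-0.2, 0.6, -0.2] 
eef_pos: [0.5732, 0.0295, 0.0822] ft_force: [-2.6, -0.0, 4.0] 
pos [0.5732 0.0295 0.0822] F [-2.6  -0.04  4.02] yaw_y 76.83 units [-0.0003 -0.0011  0.    ]
tilt lid 1 n 6576 slope across -0.0001 along -0.0017 zc 0.0805
```

Lid 1 is firm as well, with 4 N at z = 0.0822 and no tilt. On to lid 2.

```bash

python3 -m creep '[[0,0,-0.1,0,-1],[0,-0.155,0,0,-1],[0,-0.155,0,0,-1],[0,-0.155,0,0,-1],[0,0,0,0,-1],[0,0,0,0,-1],[0,0,0,0,-1]]'
python3 -c "
from h import *
go(L[2]+.022*ax);tilt(2)"
```

```text
time_s: 6.45
eef_pos: [0.552, -0.0608, 0.1018]
tcp_rot: [[-0.974, 0.228, 0.0], [0.228, 0.974, 0.0], [0.0, 0.0, -1.0]]
ft_force: [-0.3, -0.3, 0.4]
opening: 0.0007
grip_force: 0.0
pos [ 0.552  -0.0608  0.1018] F [-0.3  -0.31  0.43] yaw_y 76.8 units [-0.0007 -0.0013 -0.    ]
tilt lid 2 n 5307 slope across -0.0005 along -0.0008 zc 0.0794
```

```bash
p(){ grep -E "eef|ft_"|tr '\n' ' ';echo; }
python3 -m creep '[[0,0,0.05,0,-1],[0,0,0.045,0,-1],[0,0,0,0,-1],[0,0,0,0,-1],[0,0,0,0,-1]]'|p
python3 -m creep '[[0,0,0.004,0,-1],[0,0,0,0,-1],[0,0,0,0,-1]]'|p
python3 -m creep '[[0,0,0.003,0,-1],[0,0,0,0,-1],[0,0,0,0,-1]]'|p
python3 -m creep '[[0,0,0.002,0,-1],[0,0,0,0,-1],[0,0,0,0,-1]]'|p
python3 -c "
from h import *
tilt(2)"
```

```text
eef_pos: [0.5517, -0.0605, 0.0819] ft_force: [-1.1, 0.1, -0.8] 
eef_pos: [0.5519, -0.0609, 0.0818] ft_force: [0.3, -0.2, -0.3] 
eef_pos: [0.5519, -0.061, 0.0814] ft_force: [0.5, 0.2, -0.5] 
eef_pos: [0.552, -0.061, 0.0811] ft_force: [0.9, 0.1, 1.0] 
tilt lid 2 n 6539 slope across 0.0009 along -0.0012 zc 0.0794
```

```bash
p(){ grep -E "eef|ft_"|tr '\n' ' ';echo; }
python3 -m creep '[[0,0,0.0025,0,-1],[0,0,0,0,-1],[0,0,0,0,-1]]'|p
python3 -c "
from h import *
tilt(2)"
```

```text
eef_pos: [0.5521, -0.061, 0.0811] ft_force: [-3.3, -0.3, 7.1] 
tilt lid 2 n 6583 slope across -0.0007 along -0.0016 zc 0.0794
```

Lid 2 is firm. That leaves lid 3, which I still test for rocking.

```bash

python3 -m creep '[[0,0,-0.1,0,-1],[0,-0.155,0,0,-1],[0,-0.155,0,0,-1],[0,-0.153,0,0,-1],[0,0,0,0,-1],[0,0,0,0,-1],[0,0,0,0,-1]]'
python3 -c "
from h import *
go(L[3]+.022*ax);tilt(3)"
```

```text
time_s: 8.6
eef_pos: [0.5309, -0.1509, 0.1005]
tcp_rot: [[-0.974, 0.228, -0.0], [0.228, 0.974, 0.0], [0.0, 0.0, -1.0]]
ft_force: [0.8, 0.2, 0.5]
opening: 0.0004
grip_force: 0.0
pos [ 0.5309 -0.1509  0.1005] F [0.82 0.19 0.46] yaw_y 76.8 units [0.0015 0.0047 0.    ]
tilt lid 3 n 5564 slope across -0.0001 along -0.0006 zc 0.0828
```

```bash
p(){ grep -E "eef|ft_"|tr '\n' ' ';echo; }
python3 -m creep '[[0.001,0.004,0.04,0,-1],[0,0,0.032,0,-1],[0,0,0,0,-1],[0,0,0,0,-1],[0,0,0,0,-1]]'|p
python3 -m creep '[[0,0,0.004,0,-1],[0,0,0,0,-1],[0,0,0,0,-1]]'|p
python3 -m creep '[[0,0,0.003,0,-1],[0,0,0,0,-1],[0,0,0,0,-1]]'|p
python3 -m creep '[[0,0,0.003,0,-1],[0,0,0,0,-1],[0,0,0,0,-1]]'|p
python3 -c "
from h import *
tilt(3)"
```

```text
eef_pos: [0.5309, -0.15, 0.0861] ft_force: [-0.3, -0.1, 0.3] 
eef_pos: [0.5309, -0.1504, 0.0855] ft_force: [-0.1, -0.1, 0.3] 
eef_pos: [0.5308, -0.1504, 0.0848] ft_force: [-0.2, 0.7, -0.0] 
eef_pos: [0.5309, -0.1503, 0.0842] ft_force: [0.1, 0.6, 0.5] 
tilt lid 3 n 6611 slope across -0.0272 along 0.0006 zc 0.0828
```

```bash
p(){ grep -E "eef|ft_"|tr '\n' ' ';echo; }
python3 -m creep '[[0,0,0.003,0,-1],[0,0,0,0,-1],[0,0,0,0,-1]]'|p
python3 -m creep '[[0,0,0.003,0,-1],[0,0,0,0,-1],[0,0,0,0,-1]]'|p
python3 -m creep '[[0,0,0.002,0,-1],[0,0,0,0,-1],[0,0,0,0,-1]]'|p
python3 -c "
from h import *
tilt(3)"
```

```text
eef_pos: [0.5309, -0.1503, 0.0835] ft_force: [0.4, 0.4, 0.3] 
eef_pos: [0.531, -0.1504, 0.0832] ft_force: [-0.4, 0.0, 3.3] 
eef_pos: [0.5311, -0.1504, 0.083] ft_force: [0.0, -0.7, 5.5] 
tilt lid 3 n 6638 slope across -0.1061 along 0.0056 zc 0.0829
```

Lid 3 rocks: it tipped 0.106 rad to the rim. I release it, go over its middle and check.

```bash

python3 -m creep '[[0,0,-0.1,0,-1],[0.11,0,0,0,-1],[0,0,0,0,-1],[0,0,0,0,-1],[0,0,0,0,-1]]'
python3 - <<'E'
from h import *
go(L[3]);tilt(3)
im,d=cams.get_image("side");cv2.imwrite("pics/s1.png",cv2.resize(im[130:330,170:400,::-1],None,fx=3,fy=3)[:600])
E
```

```text
time_s: 11.08
eef_pos: [0.5095, -0.1454, 0.1023]
tcp_rot: [[-0.974, 0.228, -0.0], [0.228, 0.974, 0.0], [0.0, 0.0, -1.0]]
ft_force: [0.8, -0.2, 0.3]
opening: 0.0006
grip_force: 0.0
pos [ 0.5095 -0.1454  0.1023] F [ 0.76 -0.18  0.31] yaw_y 76.83 units [0.0012 0.002  0.    ]
tilt lid 3 n 4645 slope across 0.0395 along -0.0014 zc 0.083
```

View pics/s1.png

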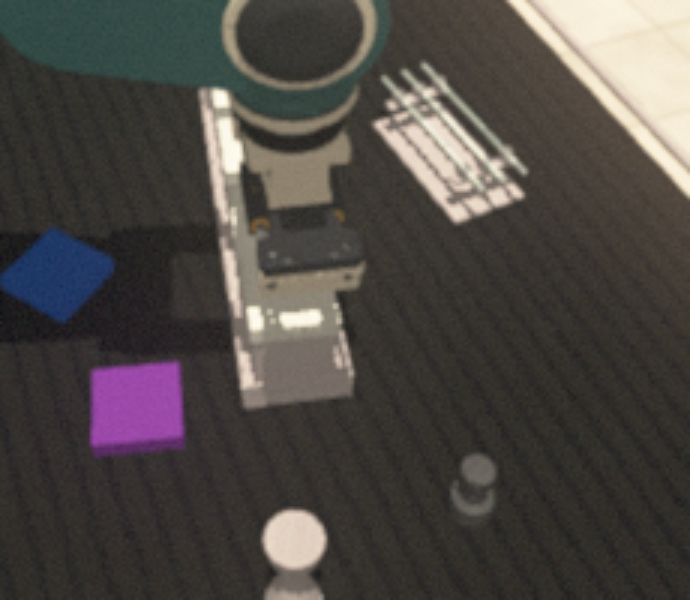

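The hand is centred over lid 3; its neighbours, the rack, stopper and jigger stand as before. Now I press in the middle.

```bash
p(){ grep -E "eef|ft_"|tr '\n' ' ';echo; }
python3 -m creep '[[0.001,0.002,0.05,0,-1],[0,0,0.03,0,-1],[0,0,0,0,-1],[0,0,0,0,-1],[0,0,0,0,-1]]'|p
python3 -m creep '[[0,0,0.005,0,-1],[0,0,0,0,-1],[0,0,0,0,-1]]'|p
python3 -m creep '[[0,0,0.005,0,-1],[0,0,0,0,-1],[0,0,0,0,-1]]'|p
python3 -m creep '[[0,0,0.004,0,-1],[0,0,0,0,-1],[0,0,0,0,-1]]'|p
python3 -m creep '[[0,0,0.004,0,-1],[0,0,0,0,-1],[0,0,0,0,-1]]'|p
python3 -c "
from h import *
go(L[3]);tilt(3)"
```

```text
eef_pos: [0.5092, -0.1448, 0.0863] ft_force: [0.6, 0.1, 0.5] 
eef_pos: [0.5093, -0.1449, 0.0856] ft_force: [0.4, -0.8, 0.1] 
eef_pos: [0.5093, -0.1449, 0.0845] ft_force: [0.4, 0.0, 0.8] 
eef_pos: [0.5095, -0.1449, 0.0842] ft_force: [-1.5, 0.0, 5.3] 
eef_pos: [0.5095, -0.145, 0.0839] ft_force: [-3.5, 1.4, 10.8] 
pos [ 0.5095 -0.145   0.0839] F [-3.54  1.43 10.83] yaw_y 76.83 units [ 0.0007  0.0002 -0.    ]
tilt lid 3 n 4777 slope across 0.0033 along 0.0027 zc 0.0824
```

```bash
p(){ grep -E "eef|ft_"|tr '\n' ' ';echo; }
python3 -m creep '[[0,0,0.005,0,-1],[0,0,0,0,-1],[0,0,0,0,-1]]'|p
python3 -m creep '[[0,0,0.005,0,-1],[0,0,0,0,-1],[0,0,0,0,-1]]'|p
python3 -m creep '[[0,0,0.005,0,-1],[0,0,0,0,-1],[0,0,0,0,-1]]'|p
python3 -m creep '[[0,0,0.005,0,-1],[0,0,0,0,-1],[0,0,0,0,-1]]'|p
python3 -c "
from h import *
go(L[3]);tilt(3)"
```

```text
eef_pos: [0.5096, -0.145, 0.0831] ft_force: [-4.9, 1.5, 12.2] 
eef_pos: [0.5095, -0.145, 0.0821] ft_force: [-6.2, 1.7, 13.4] 
eef_pos: [0.5096, -0.145, 0.0811] ft_force: [-4.9, 1.3, 13.3] 
eef_pos: [0.5096, -0.145, 0.0804] ft_force: [-7.6, 3.5, 17.7] 
pos [ 0.5096 -0.145   0.0804] F [-7.64  3.48 17.67] yaw_y 76.83 units [ 0.001   0.0001 -0.    ]
tilt lid 3 n 4122 slope across 0.018 along -0.0014 zc 0.0793
```

```bash
p(){ grep -E "eef|ft_"|tr '\n' ' ';echo; }
python3 -m creep '[[0.002,0,0.004,0,-1],[0,0,0,0,-1],[0,0,0,0,-1]]'|p
python3 -m creep '[[0.002,0,0.003,0,-1],[0,0,0,0,-1],[0,0,0,0,-1]]'|p
python3 -c "
from h import *
go(L[3]);tilt(3)"
```

```text
eef_pos: [0.5096, -0.145, 0.0804] ft_force: [-7.2, 2.2, 23.2] 
eef_pos: [0.5096, -0.1449, 0.0804] ft_force: [-8.2, 3.4, 26.9] 
pos [ 0.5096 -0.1449  0.0804] F [-8.24  3.41 26.94] yaw_y 76.83 units [ 0.001  0.    -0.   ]
tilt lid 3 n 4106 slope across 0.0188 along -0.0008 zc 0.0793
```

It is at the hard stop, 27 N with no further motion. I lift clear and check that it is level.

```bash

python3 -m creep '[[0,0,-0.1,0,-1],[0,0,-0.15,0,-1],[-0.1,0,-0.15,0,-1],[-0.1,0,0,0,-1],[0,0,0,0,-1],[0,0,0,0,-1],[0,0,0,0,-1]]'
python3 - <<'E'
from h import *
go(L[3]);tilt(3)
im,d=cams.get_image("wrist");cv2.imwrite("pics/w2.png",im[:,:,::-1]);lids("wrist",im,d,wristT(),500)
for n in("top","side"):
    im,d=cams.get_image(n);lids(n,im,d)
E
```

```text
time_s: 14.83
eef_pos: [0.5468, -0.1536, 0.1566]
tcp_rot: [[-0.974, 0.228, -0.002], [0.228, 0.974, 0.001], [0.002, 0.0, -1.0]]
ft_force: [-0.6, 0.1, -0.7]
opening: 0.0003
grip_force: 0.0
pos [ 0.5468 -0.1536  0.1566] F [-0.6   0.1  -0.75] yaw_y 76.83 units [ 0.192  -0.0004  0.0003]
tilt lid 3 n 3404 slope across 0.0016 along -0.0012 zc 0.0789
wrist px [233. 137.] n 2584 med [ 0.4912 -0.1587  0.0791] rect [ 494.2 -157.8] [39.8 51.5] 76.0 slope [0.001 0.   ]
wrist px [357. 133.] n 3550 med [ 0.5115 -0.0556  0.0795] rect [514.2 -55.9] [63.5 43.2] 76.7 slope [-0.001 -0.001]
wrist px [472. 153.] n 6415 med [0.5516 0.0373 0.0805] rect [551.3  36.8] [71.7 72.8] 76.7 slope [-0.001 -0.002]
top px [208. 190.] n 487 med [0.5725 0.1228 0.0828] rect [573.7 122.8] [73.7 73.9] 76.1 slope [-0.005 -0.01 ]
top px [235. 197.] n 454 med [0.5529 0.0361 0.0831] rect [553.3  36.5] [70.  73.7] 74.4 slope [-0.01  -0.005]
top px [262. 209.] n 181 med [ 0.5159 -0.0516  0.0814] rect [515.7 -51.1] [46.5 41.7] 71.0 slope [-0.02  -0.043]
side px [252. 157.] n 370 med [0.5704 0.121  0.0826] rect [572.5 122.8] [73.7 71.5] 76.6 slope [ 0.013 -0.003]
side px [255. 176.] n 390 med [0.549  0.0361 0.0826] rect [548.9  36. ] [74.2 66.1] 76.6 slope [ 0.005 -0.012]
side px [255. 203.] n 272 med [ 0.5124 -0.0578  0.0814] rect [512.9 -57.2] [64.3 41.2] 72.8 slope [ 0.026 -0.017]
side px [262. 234.] n 257 med [ 0.4925 -0.1603  0.0809] rect [ 494.2 -159.2] [39.4 49.9] 76.7 slope [ 0.    -0.015]
side px [267. 309.] n 190 med [ 0.4252 -0.3538  0.1007] rect [ 427.5 -355.6] [35.7 35.4] 29.1 slope [-0.006 -0.01 ]
```

View pics/w2.png

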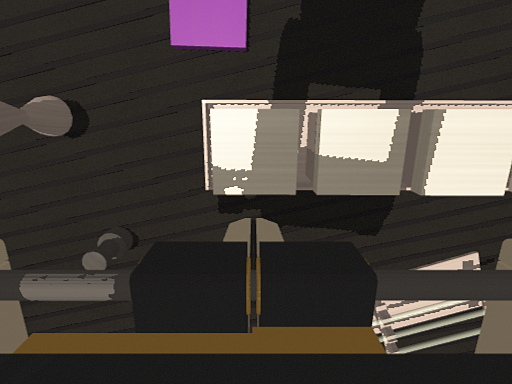

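The wrist view shows lid 3, at u 210–300 and v 108–193, sitting level with slope 0.001 and 4 mm lower than before. The jigger at (45,115), the stopper at (105,250) and the rack are still standing, and the hand is 75 mm clear.

```bash
python3 -m creep '[[0,0,-0.15,0,-1],[0,0,-0.1,0,-1],[0,0,0,0,-1],[0,0,0,0,-1],[0,0,0,0,-1]]'; python3 -c "
from cell import r
print(r.hand_in())"
```

```text
time_s: 15.45
eef_pos: [0.5471, -0.1537, 0.2068]
tcp_rot: [[-0.974, 0.228, -0.001], [0.228, 0.974, 0.0], [0.001, 0.0, -1.0]]
ft_force: [-0.4, 0.0, -0.2]
opening: 0.0005
grip_force: 0.0
the job is handed in; nothing more can be done
None
```

The loose lid was the one at the right-hand (−y) end of the row: it tipped 0.106 rad when pressed near its side, and pressing its middle took it down 4 mm to the hard stop, level; the other three held firm (the first took about 11 N), the hand finished clear, and the job was handed in at about 15.5 s.

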